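# Gauge a block battery, then hold it in the tester's guard window

### The arm

A 6-joint arm with a two-finger parallel gripper is mounted at the origin on a cart in front of the work surface, level with it; the furniture and walls round the work are solid. World frame = base frame: x ahead of the robot, y to its left, z up, the work surface at z = 0. Lengths are in m, angles in rad, forces in N, time in s.
With the tool pointing down it reaches from about 0.375 to 0.975 m from the base axis. Payload 3.8 kg.
Tool frame: the origin (TCP) lies midway between the tips of the shut fingers; the grasp point (between the pads) lies 19 mm behind it (grip_point_offset is the distance from the TCP to the grasp point, in m); z points along the fingers, y is the direction in which the jaws open and shut (so a half turn about z gives the same grasp; the last joint's range is limited). The gripper opens to 85 mm and grips with 20 to 120 N. Pads are 22 mm wide; open, the fingers measure 114 mm over their backs; the gripper's body (76 mm by 85 mm) begins 54 mm behind the grasp point. The pads swing forward as they close: fully open they stand 13 mm farther back than shut.
Start: joints at [1.069, 0.264, 1.604, -0, 1.274, -0.037], TCP at [0.303, 0.603, 0.231] pointing down, gripper open.
Joint ranges: [-2.63, 2.63], [-0.94, 2.18], [0.31, 2.57], [-1.31, 4.45], [0, 2.66], [-2.55, 2.55]. Speed limits (rad/s): [2.57, 2.57, 3.14, 3.14, 3.14, 3.14].

### API

Orientations are given as [roll, pitch, yaw] about the fixed x, y, z axes, in that order (R = Rz(yaw) Ry(pitch) Rx(roll)).
In Python, from station import * gives the robot as it stands.
- The arm moves only by the tool move_arm, never from a script. Its argument "deltas" is a list of rows, each a list of 3 entries, a list of its own where there are three numbers: the shift along the tool's x, y, z in cm, then the turn, a rotation vector about the tool's x, y, z in degrees, then the opening, from -1 (shut) to 1 (fully open), so that 0 is half open. A call has 1 to 5 rows; each row shifts and turns the commanded pose from where the row before left it, along the tool's axes as they then stand; what a row does not reach is not made up. A row lasts 1/12 s, in which the tool goes at most 41.7 mm and 7.16 degrees, less where a joint would pass 70% of its speed; a pose out of reach is approached as far as the arm can. A call is refused whole if a number of a shift passes 4.17 or a number of a turn 7.16, either way. A call with a gripper value outside its range is refused whole. The fingers move at their own pace and stop on an object; "newtons" is the grip in N (left out, the last holds). Time passes only in rows, so rows that do not move let the fingers close. It gives the time, the measured TCP pose, the force and the opening at its end, in the units of the state.
- read_state(): the state, without advancing time (a new reading comes with each control period).
- camera(name): name is "side" or "top"; returns (picture, depth): 400x640x3 uint8, red, green, blue; 400x640 float32, m along the optical axis (not along the pixel's ray), 0 where there is no reading.
- camera_model(name): a dict with "fx", "fy", "cx", "cy" (pixels), "dist_coeffs" ([k1, k2, p1, p2, k3] as OpenCV has them; the pictures are not rectified), "xyz" and "rotation" of the camera in the world. Camera axes: x right, y up, looking along -z (the intrinsics and any distortion apply to the point x, -y, -z); pixel columns grow to the right and rows downward; lengths in m; the calibration is good to about 2 mm. A picture is of the moment at which its call begins. camera_model takes no time and is no camera call.
- sign_off(): hands the job in, once; it reports no verdict.
Trained networks look in the newest picture that a camera, given by its name, has taken for a name from the list of things; names that differ only in an ending like _2 or _b are one class to them, and where a whole thing is asked for, a point or a joint stands for the part that bears it (a point fixed in the world has none). Each returns a list of dicts, best first, with "conf" (0 to 1); they miss things now and then, are a little off and sometimes report something else, mostly with a low value. They report only what shows in the picture. A call takes as long as a camera call. They do not tell look-alikes from the thing itself.
- cut_out(label, camera): "pixels" (400x640 bool, what is visible of it).
- pinpoint(label, camera): "xyz" ([x, y, z] in m, in world coordinates, good to about 4 mm: a listed point, or the origin of a listed thing).
The state is a dict: "time": time; "q": joint angles; "joint_velocities": joint speeds; "effort": joint torques, N m; "ee_pos": TCP position; "tool_rot": TCP orientation; "contact_force": force on the tool from outside, world axes, zero at the start; "wrist_torque": the same for the moment, N m; "finger_gap": finger opening in m.
Only numpy, scipy, OpenCV 4.12 (cv2) and the standard library are available. Lean on these libraries where they do the work, as an engineer would, in place of code of your own. Each camera call takes 0.05 s, during which the arm holds its last target.

### The job

Check the block battery for swelling: slide the jaw of the slide gauge shut on it until the sprung anvil opposite gives way by two or three millimetres, and keep it so for about half a second. Then lift the battery out, lower it upright, terminals down, through the yellow-framed guard window of the battery tester and press it about half way down the travel of the sprung contact plate inside. Finish while still gripping the battery and holding it pressed there (do not let go), and leave the other things on the bench where they are.

Things in the scene. Friction and masses are not known exactly. Their poses are not given: they have to be found in the camera images.
- battery_center (a point): Centre of the black block battery with an orange band: 26 mm wide (own x), 17 mm thick (own y), 52 mm tall (own z, up), 55 g. It stands upright on its terminals between the jaws of the slide gauge, thickness along the sliding direction, up to 0.1 rad askew until the jaws square it. This point is 28 mm above its underside. Half a turn makes no difference.
- battery_foot (a point): Middle of the battery's underside (the terminals). Axes as for battery_center. Grip the battery from above across its 26 mm width, by its upper half: the lowest 22 mm must stay free to go into the window.
- slide_gauge: Slide gauge, fixed to the bench, place and yaw vary: dark steel base 56 mm (own x) by 126 mm (own y) with a bright bed, its top 14 mm above the bench, on which the battery stands between a sprung anvil (at -y) and a sliding steel jaw (at +y). Origin on the bench, 30 mm from the anvil's face along +y. z up.
- anvil_face (a point): Middle of the flat face of the gauge's sprung anvil at rest (24 mm wide, 24 mm high; this point is 27 mm above the bench). Own y points from this face along the sliding direction to the sliding jaw; x across the gauge, z up. After the jaws have squared the battery and the push is off, its middle is 8.5 mm from this face along y.
- jaw_center (a point): Middle of the steel sliding jaw (24 mm wide along x, 28 mm long along y, 24 mm high, a black display on top up to 15 mm above this point). Axes as for anvil_face: moving along -y shuts it. Shut fingertips can push its back face, 14 mm from this point at +y, or it can be pinched across its 24 mm width. The bed, 12.5 mm below this point, runs on behind it.
- tester: Battery tester, fixed to the bench, place and yaw vary: blue box with a grey cover, 80 mm (own x) by 104 mm (own y), cover top 42 mm above the bench. Origin on the bench under its middle. The window lies 20 mm along +y, a dark display 24 mm along -y. z up.
- window (a point): Centre of the guard window at the top face of the tester's cover, 42 mm above the bench: a through slot 28 mm long (own x) and 19 mm wide (own y), 2 mm more than the battery each way, in a cover 6 mm thick, with a 3 mm bevelled rim and a yellow frame. The space below is wider. z up.
- jaw (a joint): Gap between the jaw's face and the anvil's resting face in m: 0.044 fully open, about 0.017 when it meets the battery with the anvil at rest, less as the anvil gives way. Starts 0.030 to 0.038. Slides with about 0.8 N of friction.
- contact_plate (a joint): Sinking of the red sprung contact plate under the window in m: 0 at rest, 0.008 at the bottom. At rest its top is 14 mm below the cover's top face; the spring pushes up with 3 N at rest and 5.4 N at the bottom, so the battery's weight does not move it.
- tape_center (a point): Blue tape roll, 68 mm across, 19 mm high: leave it. Point at its centre.
- marker: White marker pen with a blue cap, 138 mm long, 16 mm thick, lying: leave it. Origin under its middle.
- hex_keys: Red hex key set, 22 x 86 x 28 mm: leave it. Origin under its middle.
- pressure_sensor: Grey and black pressure sensor, 148 mm long, lying: leave it. Origin under its middle.
- screw_tin: Green tin of screws, 71 mm across, 40 mm high: leave it. Origin under its middle.
- anvil (a joint): How far the sprung anvil has given way, in m: 0 at rest, 0.006 at its stop. Its spring takes 2.4 N to start moving and 4.8 N at the stop, and pushes battery and jaw back when the push is off.
Mind the look-alikes: they are no part of the job. What is shaped like the part that bears battery_center but pink is not meant.

How it is judged:
On the way:
1. the sliding jaw squeezes the battery against the anvil so that the anvil gives way (value of joint anvil above 0.001 m and contact force between jaw and battery above 1.5 N), for 0.2 s.
At the end, for the whole second after the job is handed in: The battery stands upright (within 0.12 rad) in the window, its underside within 4 mm of the window's centre line and at least 14.5 mm below the cover's top, the contact plate is pressed down by more than 2 mm of its 8 mm, and the battery is at rest, gripped between the fingers (value of joint contact_plate above 0.002 m and z of battery_foot in the frame of window below -0.0145 m and horizontal distance between battery_foot and window below 0.004 m and angle between battery_foot's own z axis and vertical below 0.12 rad and contact force between the fingers and battery above 2 N and distance between the grasp point and battery_center below 0.036 m and linear speed of battery below 0.02 m/s); the arm keeps its last pose, push and grip.
It fails at once if the battery is crushed in the gauge (more than 40 N) (contact force between jaw and battery above 40 N).
It fails at once if another thing on the bench is pushed more than 20 mm away (distance of any of tape_center, marker, hex_keys, pressure_sensor, screw_tin from where it was at the start of the episode above 0.02 m).
It also fails if it takes over 48 s, if anything falls off the work surface, if the arm or the gripper's body presses on something with over 40 N, if the wrist force passes 120 N, or if a joint passes its speed limit or range.

## Working session

There is one attempt and no reset: what is moved stays moved. The work goes in short steps, Python scripts to look and compute and a tool call to move; the robot and the scene stay as the last step left them, time stands still between calls to the robot, and variables do not carry over. Pictures are saved under pics/ and viewed, and the job is handed in when it is done.

Besides the shell and the picture viewer there is one more tool, called after "Call:" by a JSON object that holds its "fn" and its "kwargs". move_arm: Moves the arm, as the interface text tells. Its arguments: {"type":"object","properties":{"deltas":{"type":"array","items":{"type":"array"}},"newtons":{"type":"number"}},"required":["deltas"]}

```bash
ls; mkdir -p pics; cat > h.py <<'E'
from station import *
import numpy as np, cv2
from scipy.spatial.transform import Rotation as R
def snap(name,fn):
    im,d=camera(name); cv2.imwrite('pics/'+fn+'.png',im[:,:,::-1]); np.savez('/tmp/'+fn+'.npz',im=im,d=d); return im,d
def toworld(name,d,uv):
    m=camera_model(name); K=np.array([[m['fx'],0,m['cx']],[0,m['fy'],m['cy']],[0,0,1]])
    uv=np.array(uv,float).reshape(-1,1,2); n=cv2.undistortPoints(uv,K,np.array(m['dist_coeffs'],float)).reshape(-1,2)
    dd=np.asarray(d,float).reshape(-1)
    P=np.c_[n[:,0]*dd,-n[:,1]*dd,-dd]
    rot=np.array(m['rotation'],float)
    if rot.shape!=(3,3): rot=R.from_euler('xyz',rot).as_matrix()
    return P@rot.T+np.array(m['xyz'])
def project(name,X):
    m=camera_model(name); K=np.array([[m['fx'],0,m['cx']],[0,m['fy'],m['cy']],[0,0,1]])
    rot=np.array(m['rotation'],float)
    if rot.shape!=(3,3): rot=R.from_euler('xyz',rot).as_matrix()
    P=(np.atleast_2d(X)-np.array(m['xyz']))@rot; P=P*[1,-1,-1]
    return cv2.projectPoints(P.reshape(-1,1,3),np.zeros(3),np.zeros(3),K,np.array(m['dist_coeffs'],float))[0].reshape(-1,2)
E
python3 - <<'E'
from h import *
print(read_state())
for c in('top','side'):
    print(camera_model(c)); snap(c,c+'0')
    for l in('battery_center','jaw_center','anvil_face','window','tester','slide_gauge','marker','tape_center','hex_keys','pressure_sensor','screw_tin'):
        print(c,l,[(round(x['conf'],2),np.round(x['xyz'],4).tolist()) for x in pinpoint(l,c)][:3])
E
```

```text
pics
{'time': 0.0, 'q': array([ 1.06905406e+00,  2.64772771e-01,  1.60537911e+00, -2.42274329e-06,
        1.27371440e+00, -3.68978396e-02]), 'joint_velocities': array([ 0.00051217,  0.00144748, -0.00173345, -0.0008429 , -0.00072915,
       -0.00015882]), 'effort': array([-2.33693763e-04, -5.15109408e+01, -3.67319870e+01, -3.70933076e-04,
        1.28739982e-02, -1.75140184e-05]), 'ee_pos': array([0.30223693, 0.60272774, 0.22994606]), 'tool_rot': array([-3.13932049e+00, -8.15594632e-05,  2.67674884e+00]), 'contact_force': array([ 0.21929653,  0.45249825, -0.45857896]), 'wrist_torque': array([-0.01014883, -0.00639759,  0.02853888]), 'finger_gap': 0.08519880629805988}
{'fx': 384.2358201353706, 'fy': 384.2358201353706, 'cx': 319.89010691176594, 'cy': 201.8380973929538, 'dist_coeffs': array([-0.05407179,  0.        ,  0.        ,  0.        ,  0.        ]), 'xyz': array([ 0.47023235, -0.09973513,  0.9755388 ]), 'rotation': array([ 0.15684857, -0.01843877, -1.56562662])}
top battery_center [(0.62, [0.6045, -0.0642, 0.0405]), (0.58, [0.6898, -0.016, 0.0293])]
top jaw_center [(0.52, [0.6105
[... 978 characters left out ...]
er [(0.53, [0.6119, -0.0307, 0.0262])]
side anvil_face [(0.95, [0.6073, -0.0765, 0.026])]
side window [(0.91, [0.4426, -0.0078, 0.0406])]
side tester [(0.61, [0.4459, -0.0316, 0.0048]), (0.34, [0.7818, 0.0185, 0.0016])]
side slide_gauge [(0.75, [0.6077, -0.0506, 0.0013]), (0.4, [0.7731, -0.092, 0.0094])]
side marker [(0.65, [0.4147, -0.2438, 0.001]), (0.49, [0.607, -0.0763, 0.0269])]
side tape_center [(0.63, [0.7699, -0.0892, 0.0083])]
side hex_keys [(0.44, [0.4974, -0.3969, 0.0046]), (0.18, [0.6074, -0.0488, 0.0021])]
side pressure_sensor [(0.86, [0.7814, 0.0173, 0.0011]), (0.73, [0.6063, -0.0629, 0.0151]), (0.35, [0.6089, -0.0287, 0.024])]
side screw_tin [(0.76, [0.7917, 0.1829, -0.0043])]
```

View pics/top0.png

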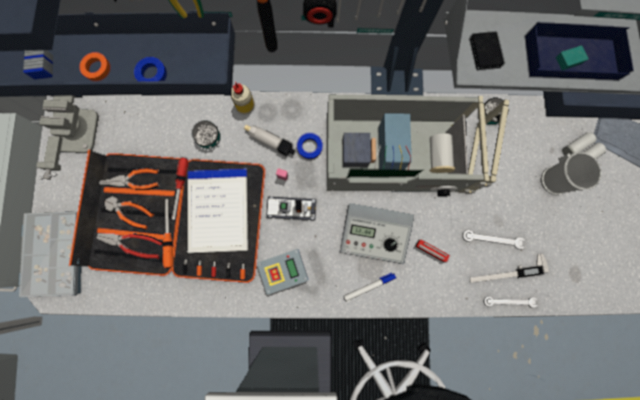

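View pics/side0.png

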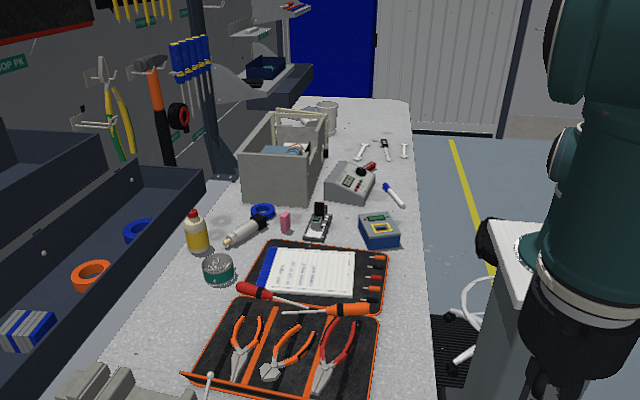

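```bash
python3 - <<'E'
from h import *
for c in ('top','side'):
    z=np.load(f'/tmp/{c}0.npz'); im,d=z['im'],z['d']
    out=[]
    for ctr in ([0.607,-0.05,0.03],[0.446,-0.03,0.042]):
        u,v=project(c,ctr)[0].astype(int); print(c,ctr,u,v)
        p=im[v-60:v+60,u-60:u+60]; out.append(cv2.resize(p,(400,400),interpolation=cv2.INTER_CUBIC))
    cv2.imwrite(f'pics/{c}0crop.png',np.hstack(out)[:,:,::-1])
E
```

```text
top [0.607, -0.05, 0.03] 293 206
top [0.446, -0.03, 0.042] 283 272
side [0.607, -0.05, 0.03] 316 217
side [0.446, -0.03, 0.042] 378 222
```

View pics/top0crop.png

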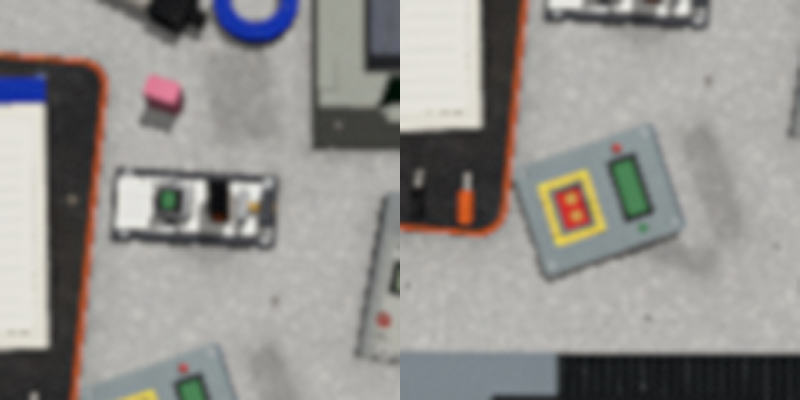

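View pics/side0crop.png

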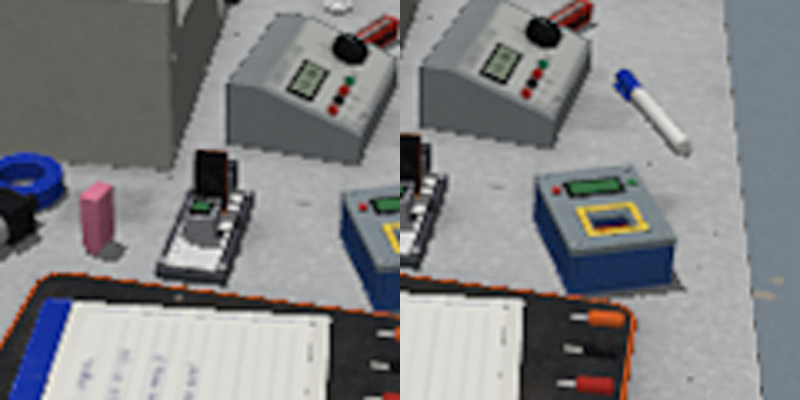

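The top view shows the gauge at (293,206), jaw towards +y (image left), and the tester with its window at about (272,272). The pink look-alike is at (283,175). Next I fit poses precisely.

```bash
cat > plane.py <<'E'
from h import *
def rayplane(c,uv,z):
    m=camera_model(c); a=toworld(c,np.ones(len(uv)),uv); o=np.array(m['xyz']); t=(z-o[2])/(a[:,2]-o[2]); return o+t[:,None]*(a-o)
def rect(c,x0,x1,y0,y1,z,px_per_mm=4):
    """orthorectify: returns image with rows = x decreasing, cols = y decreasing"""
    return None
def ortho(c,im,x0,x1,y0,y1,z,s=0.0005):
    xs=np.arange(x1,x0,-s); ys=np.arange(y1,y0,-s)
    X,Y=np.meshgrid(xs,ys,indexing='ij'); P=np.c_[X.ravel(),Y.ravel(),np.full(X.size,z)]
    uv=project(c,P).astype(np.float32).reshape(X.shape+(2,))
    return cv2.remap(im,uv[...,0],uv[...,1],cv2.INTER_CUBIC)
E
python3 - <<'E'
from plane import *
for c in('top','side'):
    z=np.load(f'/tmp/{c}0.npz'); im,d=z['im'],z['d']
    a=ortho(c,im,0.37,0.52,-0.12,0.08,0.042)
    hsv=cv2.cvtColor(a,cv2.COLOR_RGB2HSV)
    y=((hsv[...,0]>20)&(hsv[...,0]<36)&(hsv[...,1]>110)&(hsv[...,2]>90)).astype(np.uint8)
    n,l,st,ce=cv2.connectedComponentsWithStats(y); k=1+np.argmax(st[1:,4]); 
    cnt=max(cv2.findContours((l==k).astype(np.uint8),cv2.RETR_EXTERNAL,cv2.CHAIN_APPROX_NONE)[0],key=cv2.contourArea)
    r=cv2.minAreaRect(cnt); (cx,cy),(w,h),an=r
    print(c,'frame ctr',0.52-cy*.0005,0.08-cx*.0005,'size mm',w/2,h/2,'ang',an, 'mean depth z')
    cv2.imwrite(f'pics/orth_t_{c}.png',cv2.resize(a,None,fx=1.8,fy=1.8)[:,:,::-1])
    b=ortho(c,im,0.55,0.66,-0.14,0.04,0.014)
    cv2.imwrite(f'pics/orth_g_{c}.png',cv2.resize(b,None,fx=2,fy=2)[:,:,::-1])
t=cv2.imread('pics/orth_t_top.png'); s=cv2.imread('pics/orth_t_side.png'); cv2.imwrite('pics/orth_t.png',cv2.resize(np.vstack([t,s]),None,fx=.55,fy=.55) if t.shape[0]*2>600 and 0 else np.vstack([t,s]))
t=cv2.imread('pics/orth_g_top.png'); s=cv2.imread('pics/orth_g_side.png'); x=np.vstack([t,s]); cv2.imwrite('pics/orth_g.png',cv2.resize(x,None,fx=600/x.shape[0],fy=600/x.shape[0]));print(x.shape)
E
```

```text
top frame ctr 0.44267427825927735 -0.007426506042480463 size mm 45.116424560546875 36.73968505859375 ang 70.70995330810547 mean depth z
side frame ctr 0.4391714248657227 -0.010270294189453119 size mm 46.76042175292969 38.568634033203125 ang 71.1139144897461 mean depth z
(880, 722, 3)
```

View pics/orth_t.png

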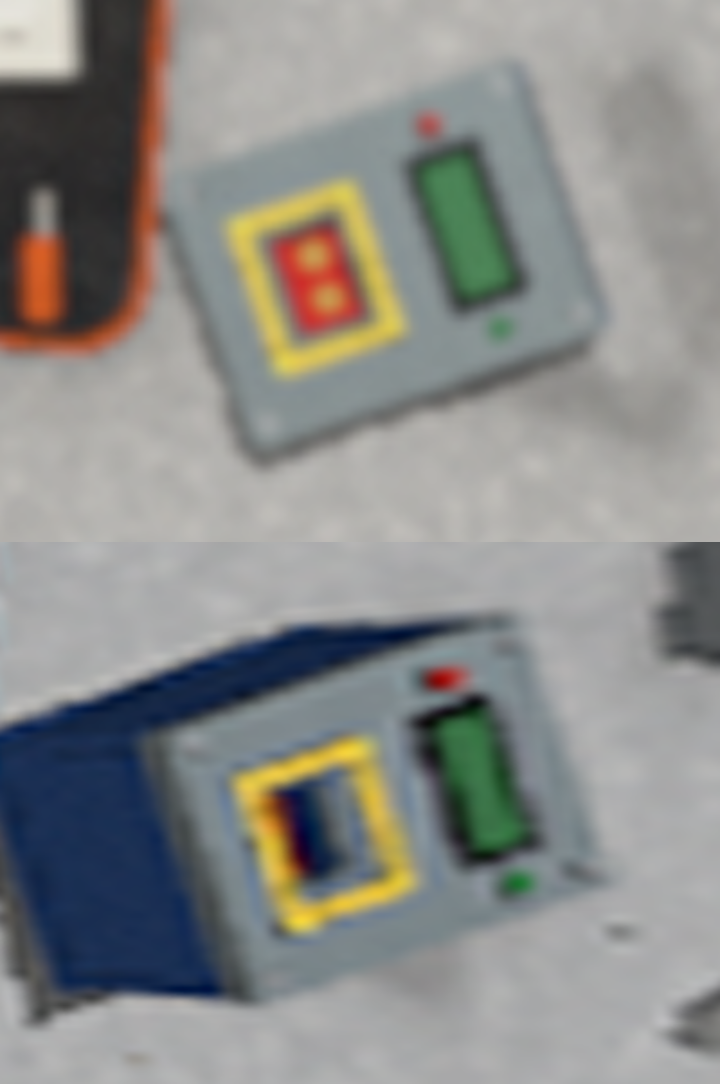

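View pics/orth_g.png

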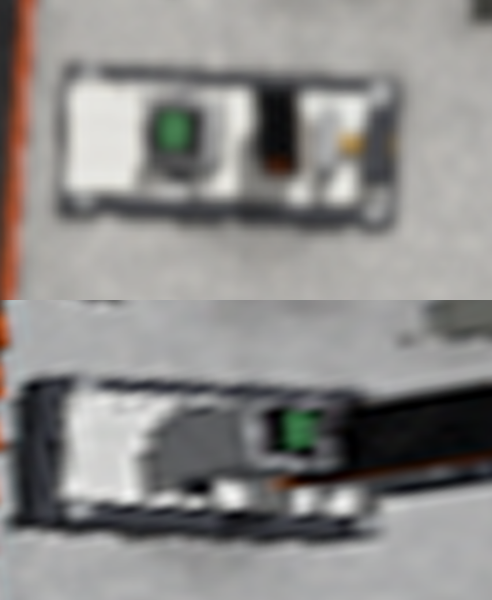

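```bash
python3 - <<'E'
from plane import *
vv,uu=np.mgrid[0:400,0:640]
for c in('top','side'):
    z=np.load(f'/tmp/{c}0.npz'); im,d=z['im'],z['d']
    P=toworld(c,d.ravel(),np.c_[uu.ravel(),vv.ravel()]); ok=d.ravel()>0
    def sel(x0,x1,y0,y1,z0,z1): return ok&(P[:,0]>x0)&(P[:,0]<x1)&(P[:,1]>y0)&(P[:,1]<y1)&(P[:,2]>z0)&(P[:,2]<z1)
    s=sel(.6,.65,0.03,.1,-.03,.03);  print(c,'bench z',np.median(P[sel(.55,.66,-.16,-.13,-.02,.02),2]))
    s=sel(.39,.50,-.08,.04,.03,.06); p=P[s]; print('tester top',len(p),np.median(p[:,2]),cv2.minAreaRect((p[:,:2]*1000).astype(np.float32)))
    s=sel(.56,.66,-.12,.02,.052,.08); p=P[s]; print('batt top',len(p),p.mean(0),p.min(0),p.max(0)); print(np.round(p*1000,1)[:40].tolist())
    s=sel(.56,.66,-.12,.02,.03,.052); p=P[s]; print('mid',len(p)); print(np.round(p*1000,1)[:60].tolist())
E
```

```text
top bench z -0.000921673498202491
tester top 1353 0.041388855488561305 ((449.82781982421875, -26.479793548583984), (80.63812255859375, 103.02605438232422), 19.928861618041992)
batt top 81 [ 0.60771086 -0.06326501  0.06427988] [ 0.59471266 -0.07068395  0.05521496] [ 0.62180875 -0.05603373  0.0676495 ]
[[620.6, -56.0, 65.7], [620.9, -58.4, 63.9], [621.8, -60.5, 58.9], [620.8, -63.2, 65.1], [621.1, -65.5, 63.4], [621.0, -68.0, 64.3], [618.1, -56.1, 66.1], [618.0, -58.5, 67.2], [618.5, -60.8, 64.3], [618.4, -63.2, 64.7], [618.4, -65.6, 64.9], [618.4, -68.0, 65.1], [618.8, -70.4, 62.9], [615.9, -56.1, 64.9], [615.8, -58.5, 65.4], [616.2, -60.8, 63.1], [616.0, -63.2, 64.5], [616.3, -65.6, 63.3], [615.9, -68.1, 65.6], [616.0, -70.5, 64.9], [613.4, -56.1, 65.4], [613.5, -58.5, 65.0], [613.4, -60.9, 65.7], [613.5, -63.3, 65.2], [613.9, -65.6, 62.5], [613.8, -68.0, 63.3], [613.4, -70.5, 66.2], [611.1, -56.1, 64.5], [611.1, -58.5, 64.5], [611.4, -60.9, 63.2], [610.8, -63.4, 67.1], [611.1, -65.7, 65.4], [610.8, -68.2, 67.1], [611.3, -70.5, 64.1], [608.3, -56.3, 66.9], [608.6, -58.6, 65.0], [608.
[... 3228 characters left out ...]
9.0, -56.3, 49.6], [596.2, -54.9, 50.7], [593.8, -56.4, 50.0], [591.1, -56.0, 50.5], [589.5, -62.9, 46.5], [589.5, -80.9, 35.5], [616.0, -61.9, 41.6], [612.6, -57.7, 44.5], [609.6, -56.1, 45.7], [607.3, -57.8, 44.9], [604.6, -57.9, 45.1], [601.2, -53.2, 48.3], [599.4, -58.5, 45.2], [596.6, -57.3, 46.2], [594.4, -60.5, 44.4], [591.1, -56.2, 47.3], [589.8, -64.7, 42.2], [589.4, -80.4, 32.7], [612.2, -55.2, 43.0], [609.3, -54.2, 43.9], [606.4, -52.4, 45.2], [604.7, -58.0, 41.9], [601.5, -54.9, 44.1], [599.1, -56.6, 43.3], [596.3, -55.8, 44.1], [593.9, -57.0, 43.5], [591.6, -59.4, 42.3], [589.5, -62.8, 40.4], [613.1, -60.3, 36.7], [609.9, -57.1, 38.9], [607.2, -56.8, 39.4], [604.9, -58.8, 38.3]]
```

Call:
{"fn": "move_arm", "kwargs": {"deltas": [[[-3.24,-2.35,0],[0,0,6.5],-1],[[-3.48,-1.97,0],[0,0,6.5],-1],[[-3.68,-1.56,0],[0,0,6.5],-1],[[-3.84,-1.14,0],[0,0,6.5],-1],[[-3.94,-0.69,0],[0,0,6.5],-1]], "newtons": 30}}

```text
time: 1.62
ee_pos: [0.395, 0.4243, 0.2313]
tool_rot: [3.141, 0.0, 2.105]
contact_force: [0.2, -0.2, -0.9]
finger_gap: 0.0258
```

Call:
{"fn": "move_arm", "kwargs": {"deltas": [[[-3.99,-0.24,0],[0,0,6.5],-1],[[-3.99,0.21,0],[0,0,6.5],-1],[[-3.95,0.66,0],[0,0,6.5],-1],[[-3.85,1.1,0],[0,0,6.5],-1],[[-3.7,1.53,0],[0,0,6.5],-1]]}}

```text
time: 2.03
ee_pos: [0.4871, 0.2463, 0.2317]
tool_rot: [3.141, -0.0, 1.537]
contact_force: [-0.7, 0.3, 0.2]
finger_gap: -0.0002
```

Call:
{"fn": "move_arm", "kwargs": {"deltas": [[[-3.2,1.82,1.6],[0,0,0],-1],[[-3.2,1.82,1.6],[0,0,0],-1],[[-3.2,1.82,1.6],[0,0,0],-1],[[-3.2,1.82,1.6],[0,0,0],-1],[[-3.2,1.82,1.6],[0,0,0],-1]]}}

```text
time: 2.45
ee_pos: [0.5737, 0.0838, 0.151]
tool_rot: [3.141, -0.0, 1.542]
contact_force: [0.1, 0.2, -0.9]
finger_gap: -0.0
```

Call:
{"fn": "move_arm", "kwargs": {"deltas": [[[-3.2,1.82,1.6],[0,0,0],-1],[[-3.2,1.82,1.6],[0,0,0],-1],[[0,0,0],[0,0,0],-1],[[0,0,0],[0,0,0],-1]]}}

```text
time: 2.78
ee_pos: [0.6071, 0.0186, 0.1177]
tool_rot: [-3.139, -0.0, 1.539]
contact_force: [-0.2, 0.5, -0.6]
finger_gap: 0.0001
```

```bash
python3 - <<'E'
from h import *
s=read_state(); print(s['time'],s['ee_pos'],s['tool_rot'],s['contact_force'],s['finger_gap'])
o=[]
for c in('top','side'):
    im,d=snap(c,c+'1'); t=s['ee_pos']; uv=project(c,[t,[.607,-.05,.03]]); print(c,uv)
    u,v=uv.mean(0).astype(int); o.append(cv2.resize(im[v-60:v+60,u-60:u+60],(400,400),interpolation=cv2.INTER_CUBIC))
cv2.imwrite('pics/c1.png',np.hstack(o)[:,:,::-1])
E
```

```text
2.7833 [0.60712594 0.0186153  0.11772719] [-3.13877628e+00 -2.49439426e-05  1.53866939e+00] [-0.16863525  0.54319135 -0.61201618] 0.00012151040305422591
top [[260.79357866 200.87185109]
 [293.14065337 206.74572568]]
side [[311.4431895  201.61607742]
 [316.68239549 217.39151239]]
```

View pics/c1.png

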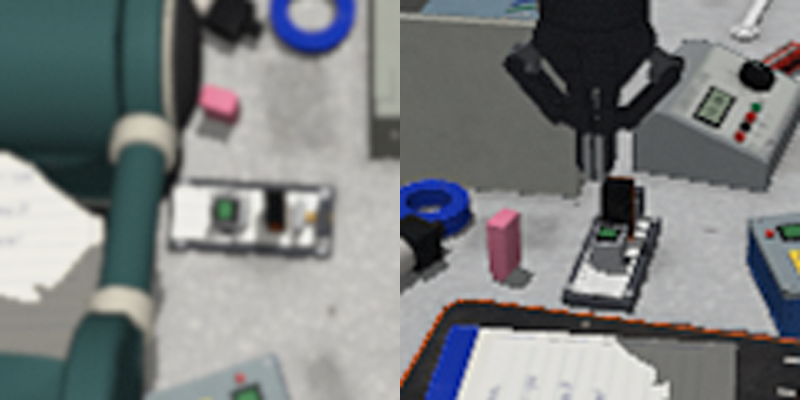

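Call:
{"fn": "move_arm", "kwargs": {"deltas": [[[0,0,4],[0,0,0],-1],[[0,-0.1,3],[0,0,0],-1],[[0,0,1.5],[0,0,0],-1],[[0,0,0.6],[0,0,0],-1],[[0,0,0],[0,0,0],-1]]}}

```text
time: 3.3
ee_pos: [0.6051, 0.022, 0.0273]
tool_rot: [-3.139, -0.0, 1.544]
contact_force: [-0.3, 0.7, 1.4]
finger_gap: -0.0001
```

Call:
{"fn": "move_arm", "kwargs": {"deltas": [[[-0.4,0,0],[0,0,0],-1],[[-0.4,0,0],[0,0,0],-1],[[-0.4,0,0],[0,0,0],-1],[[-0.2,0,0],[0,0,0],-1],[[-0.2,0,0],[0,0,0],-1]]}}

```text
time: 3.72
ee_pos: [0.6069, 0.004, 0.0295]
tool_rot: [3.14, 0.0, 1.542]
contact_force: [0.7, 0.3, -0.5]
finger_gap: 0.0001
```

Call:
{"fn": "move_arm", "kwargs": {"deltas": [[[-0.3,0,0],[0,0,0],-1],[[-0.3,0,0],[0,0,0],-1],[[-0.3,0,0],[0,0,0],-1],[[-0.3,0,0],[0,0,0],-1],[[0,0,0],[0,0,0],-1]]}}

```text
time: 4.13
ee_pos: [0.6057, -0.008, 0.0283]
tool_rot: [-3.142, 0.0, 1.542]
contact_force: [-0.1, -0.9, 0.3]
finger_gap: 0.0001
```

Call:
{"fn": "move_arm", "kwargs": {"deltas": [[[-0.2,0,0],[0,0,0],-1],[[-0.2,0,0],[0,0,0],-1],[[-0.2,0,0],[0,0,0],-1],[[-0.1,0,0],[0,0,0],-1],[[0,0,0],[0,0,0],-1]]}}

```text
time: 4.55
ee_pos: [0.6054, -0.0146, 0.0282]
tool_rot: [-3.141, 0.0, 1.542]
contact_force: [0.3, 0.5, 0.4]
finger_gap: 0.0003
```

```bash
python3 - <<'E'
from h import *
o=[]
for c in('side',):
    im,d=snap(c,c+'2'); s=read_state(); print(s['time'],s['ee_pos'],s['tool_rot'],s['contact_force'],s['q'])
    u,v=project(c,[.605,-.04,.04])[0].astype(int); o.append(cv2.resize(im[v-40:v+40,u-40:u+40],(600,600),interpolation=cv2.INTER_CUBIC))
cv2.imwrite('pics/c2.png',np.hstack(o)[:,:,::-1])
E
```

```text
4.6 [ 0.60550051 -0.01460111  0.02820407] [3.14158573e+00 2.12667383e-04 1.54232644e+00] [ 0.53795836 -0.44148895 -1.04979889] [-6.51101308e-02  3.33953542e-01  1.92254285e+00 -2.74263560e-04
  8.85081561e-01 -3.64665724e-02]
```

View pics/c2.png

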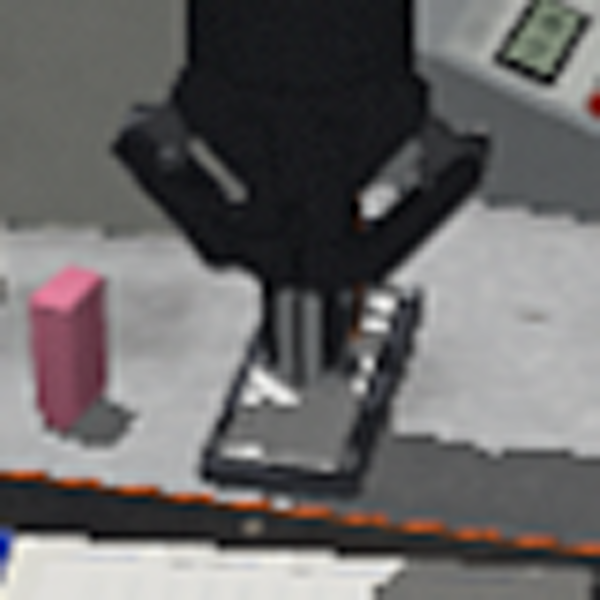

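Call:
{"fn": "move_arm", "kwargs": {"deltas": [[[-0.2,0,0],[0,0,0],-1],[[-0.2,0,0],[0,0,0],-1],[[0,0,0],[0,0,0],-1]]}}

```text
time: 4.85
ee_pos: [0.6053, -0.0186, 0.0282]
tool_rot: [-3.141, 0.0, 1.542]
contact_force: [-0.6, 0.2, -0.2]
finger_gap: -0.0003
```

Call:
{"fn": "move_arm", "kwargs": {"deltas": [[[-0.1,0,0],[0,0,0],-1],[[-0.1,0,0],[0,0,0],-1],[[0,0,0],[0,0,0],-1]]}}

```text
time: 5.1
ee_pos: [0.6052, -0.0205, 0.0282]
tool_rot: [-3.141, 0.0, 1.542]
contact_force: [-0.1, 0.8, -0.0]
finger_gap: -0.0001
```

Call:
{"fn": "move_arm", "kwargs": {"deltas": [[[-0.1,0,0],[0,0,0],-1],[[-0.1,0,0],[0,0,0],-1],[[0,0,0],[0,0,0],-1]]}}

```text
time: 5.35
ee_pos: [0.6052, -0.022, 0.0282]
tool_rot: [-3.141, -0.001, 1.542]
contact_force: [-1.0, 3.7, -0.5]
finger_gap: 0.0
```

```bash
python3 - <<'E'
from h import *
o=[]
for c in('side','top'):
    im,d=snap(c,c+'3'); s=read_state(); print(s['time'],s['ee_pos'],s['contact_force'])
    u,v=project(c,[.605,-.04,.04])[0].astype(int); o.append(cv2.resize(im[v-30:v+30,u-30:u+30],(400,400),interpolation=cv2.INTER_CUBIC))
cv2.imwrite('pics/c3.png',np.hstack(o)[:,:,::-1])
E
```

```text
5.4 [ 0.60517497 -0.02196463  0.02822393] [-0.49297745  3.97922835 -0.86368119]
5.45 [ 0.60515313 -0.021985    0.02823399] [-0.8712148   4.16577738  0.76655208]
```

View pics/c3.png

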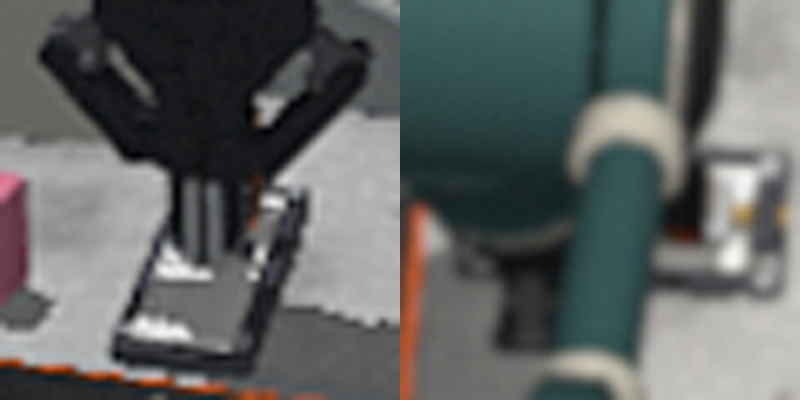

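Call:
{"fn": "move_arm", "kwargs": {"deltas": [[[-0.1,0,0],[0,0,0],-1],[[-0.05,0,0],[0,0,0],-1],[[0,0,0],[0,0,0],-1],[[0,0,0],[0,0,0],-1]]}}

```text
time: 5.78
ee_pos: [0.6051, -0.0237, 0.0282]
tool_rot: [-3.141, -0.0, 1.542]
contact_force: [-0.8, 4.4, 0.5]
finger_gap: 0.0002
```

Call:
{"fn": "move_arm", "kwargs": {"deltas": [[[0,0,0],[0,0,0],-1],[[0,0,0],[0,0,0],-1],[[0,0,0],[0,0,0],-1],[[0,0,0],[0,0,0],-1]]}}

```text
time: 6.12
ee_pos: [0.6051, -0.0238, 0.0282]
tool_rot: [-3.141, -0.0, 1.542]
contact_force: [-0.4, 4.4, 0.1]
finger_gap: -0.0002
```

```bash
python3 - <<'E'
from h import *
F=[]
for i in range(4):
    camera('top'); s=read_state(); F.append(s['contact_force'])
print(s['time'],s['ee_pos'],np.mean(F,0),np.std(F,0))
vv,uu=np.mgrid[0:400,0:640]
im,d=snap('top','top4'); P=toworld('top',d.ravel(),np.c_[uu.ravel(),vv.ravel()])
s=(P[:,0]>.595)&(P[:,0]<.615)&(P[:,1]>-.12)&(P[:,1]<-.05)&(P[:,2]>.025)&(P[:,2]<.07)
print(np.round(P[s]*1000,1)[:60].tolist())
E
```

```text
6.3167 [ 0.6050891  -0.02377355  0.02822932] [-0.51354568  4.73241912  0.27927166] [0.37415289 0.11994894 0.21650422]
[[613.6, -70.5, 65.0], [613.3, -72.9, 67.2], [613.6, -75.3, 65.2], [614.0, -77.6, 62.9], [610.7, -68.2, 67.7], [611.3, -70.5, 64.0], [611.0, -72.9, 65.8], [611.1, -75.3, 65.4], [611.5, -77.7, 63.3], [608.5, -68.2, 66.2], [608.7, -70.6, 65.3], [608.9, -72.9, 64.3], [608.8, -75.3, 64.5], [608.8, -77.7, 64.7], [613.3, -79.5, 35.6], [612.7, -82.0, 39.7], [613.3, -84.4, 36.0], [613.1, -94.3, 37.3], [613.0, -96.8, 38.6], [613.0, -99.3, 38.7], [612.7, -101.7, 40.6], [606.5, -65.7, 63.7], [606.1, -68.2, 66.5], [606.1, -70.6, 66.1], [606.5, -72.9, 63.9], [606.1, -75.4, 66.9], [606.5, -77.7, 63.9], [610.5, -79.6, 37.6], [610.2, -82.1, 39.8], [610.9, -84.5, 35.4], [610.4, -94.4, 38.9], [610.6, -96.8, 38.0], [610.0, -99.3, 41.8], [610.2, -101.8, 41.0], [603.8, -63.4, 65.0], [603.7, -65.9, 66.0], [603.9, -68.2, 64.5], [603.7, -70.6, 66.0], [603.8, -73.0, 65.9], [603.6, -75.5, 67.1], [604.0, -77.8, 64.6], [607.5, -79.7, 40.9], [607.8, -82.1, 38.7], [608.1, -84.5, 37.1], [608.7, -86.9, 32.9], [609.0, -89.4, 31.1], [608.8, -91.9, 32.4], [608.2, -94.4, 37.0], [608.1, -96.9, 37.9], [607.8, -99.3, 40.1], [608.1, -101.8, 38.0], [601.5, -63.4, 64.2], [601.3, -65.9, 65.7], [601.9, -68.1, 61.8], [601.5, -70.6, 65.0], [601.5, -73.0, 65.0], [601.9, -75.3, 62.1], [601.7, -77.8, 63.5], [605.6, -79.6, 37.1], [605.5, -82.1, 37.4]]
```

Call:
{"fn": "move_arm", "kwargs": {"deltas": [[[0.1,0,0],[0,0,0],-1],[[0.2,0,0],[0,0,0],-1],[[0.5,0,0],[0,0,0],-1],[[0.7,0,0],[0,0,0],-1],[[0.2,0,-2],[0,0,0],-1]]}}

```text
time: 6.78
ee_pos: [0.6025, -0.0063, 0.0446]
tool_rot: [-3.135, 0.0, 1.543]
contact_force: [-0.7, -0.3, -0.4]
finger_gap: -0.0001
```

Call:
{"fn": "move_arm", "kwargs": {"deltas": [[[0,0,-4],[0,0,0],-1],[[2,0,-3.5],[0,0,0],-1],[[4,0,-1],[0,0,0],-1],[[4,0,0],[0,0,0],0],[[0,0,0],[0,0,0],0]]}}

```text
time: 7.2
ee_pos: [0.6104, 0.0993, 0.1361]
tool_rot: [3.136, -0.003, 1.546]
contact_force: [0.4, -0.2, 0.2]
finger_gap: 0.0233
```

```bash
cat > batt.py <<'E'
from plane import *
def run(tag):
    vv,uu=np.mgrid[0:400,0:640]; o=[]
    s=read_state(); print(s['time'],s['ee_pos'],s['tool_rot'],s['contact_force'],s['finger_gap'])
    for c in('side','top'):
        im,d=snap(c,c+tag); P=toworld(c,d.ravel(),np.c_[uu.ravel(),vv.ravel()])
        print(c,'pin',[(round(x['conf'],2),np.round(x['xyz'],4).tolist()) for x in pinpoint('battery_center',c)][:3])
        a=ortho(c,im,.55,.66,-.14,.04,.066,s=.0005); 
        o.append(a)
        q=(P[:,0]>.57)&(P[:,0]<.64)&(P[:,1]>-.11)&(P[:,1]<-.03)&(P[:,2]>.06)&(P[:,2]<.075); print(q.sum(),P[q].mean(0) if q.any() else '')
        if q.any(): print(cv2.minAreaRect((P[q][:,:2]*1000).astype(np.float32)))
    x=np.vstack(o); cv2.imwrite(f'pics/b{tag}.png',cv2.resize(x,None,fx=1.35,fy=1.35)[:,:,::-1]); 
E
python3 -c "
from batt import *; run('5')"
```

```text
7.2 [0.61043496 0.09929606 0.13608872] [ 3.13592873 -0.00344051  1.54619295] [ 0.37603451 -0.24043734  0.21975891] 0.02329525544647396
side pin [(0.54, [0.6055, -0.0675, 0.0389]), (0.53, [0.6884, -0.0218, 0.0282])]
31 [ 0.59839727 -0.06588478  0.06453105]
((598.64794921875, -68.93354797363281), (17.586416244506836, 19.759321212768555), 20.29092025756836)
top pin [(0.64, [0.6039, -0.0692, 0.0371]), (0.46, [0.6911, -0.017, 0.0249])]
76 [ 0.60723886 -0.06665836  0.06481816]
((607.1118774414062, -66.44087982177734), (17.119937896728516, 25.709867477416992), 81.737060546875)
```

View pics/b5.png

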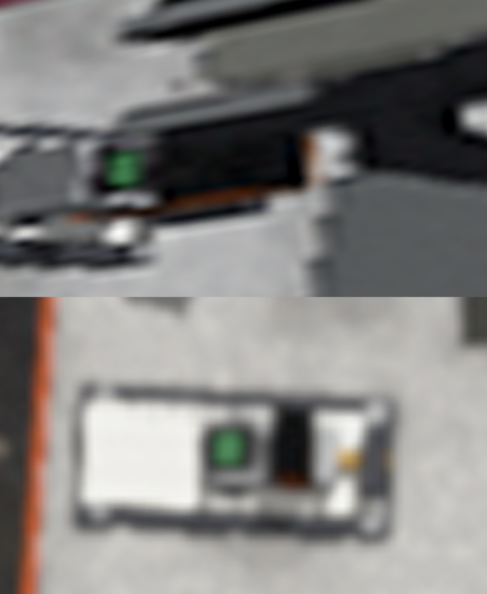

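View pics/side5.png

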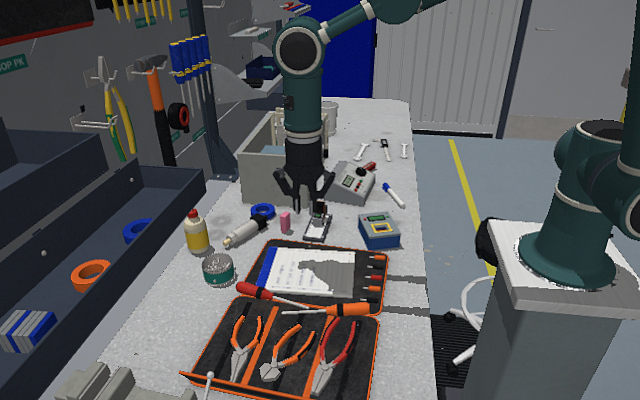

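Call:
{"fn": "move_arm", "kwargs": {"deltas": [[[-4,-0.1,0],[0,0,0],0.1],[[-4,-0.1,0],[0,0,0],0.1],[[-4,-0.1,0],[0,0,0],0.1],[[-4,0,0],[0,0,0],0.1],[[0,0,0],[0,0,0],0.1]]}}

```text
time: 7.82
ee_pos: [0.6, -0.075, 0.1327]
tool_rot: [-3.141, 0.004, 1.536]
contact_force: [0.2, 1.5, -0.1]
finger_gap: 0.0467
```

Call:
{"fn": "move_arm", "kwargs": {"deltas": [[[0,0,0],[0,0,0],0.1],[[0,0,0],[0,0,0],0.1]]}}

```text
time: 7.98
ee_pos: [0.6004, -0.068, 0.1327]
tool_rot: [-3.14, -0.0, 1.539]
contact_force: [-0.5, 0.4, 0.9]
finger_gap: 0.0466
```

```bash
python3 - <<'E'
from h import *
s=read_state(); print(s['time'],s['ee_pos'],s['tool_rot'],s['contact_force'],s['finger_gap'])
z=np.load('/tmp/top5.npz'); im=z['im'];d=z['d']
u,v=project('top',[.607,-.067,.066])[0]; print(u,v); u,v=int(round(u)),int(round(v))
g=im.astype(int).sum(2)//3
print(np.arange(u-9,u+10)); 
for r in range(v-8,v+9): print(r,g[r,u-9:u+10])
print((d[v-8:v+9,u-9:u+10]*1000).astype(int))
E
```

```text
7.9833 [ 0.60037105 -0.06799698  0.13265529] [-3.14045626e+00 -3.82873103e-04  1.53945609e+00] [-0.45954258  0.38433582  0.93882795] 0.046617622065528434
299.49384323616977 204.64100853543923
[290 291 292 293 294 295 296 297 298 299 300 301 302 303 304 305 306 307
 308]
197 [145 138 136 139 139 139 140 147 154 153 152 153 155 155 156 160 169 178
 182]
198 [102  97  96  98 101 101 102 104 109 110 112 115 117 116 116 119 129 136
 139]
199 [121 112 115 121 125 126 117  95  76  70  74  78  80  85  94  97  98 100
 101]
200 [165 151 156 168 175 180 163 117  65  43  44  46  55  85 126 143 142 140
 139]
201 [162 148 151 163 178 192 175 120  59  26  22  24  42 102 166 197 204 208
 212]
202 [121 109 109 120 146 171 156 103  47  20  15  17  36 103 174 209 221 229
 236]
203 [ 86  81  73  78 111 142 130  83  36  19  18  17  31  92 157 191 205 222
 234]
204 [ 90  84  65  58  85 112 102  62  27  16  17  15  30  84 145 180 192 210
 230]
205 [ 99  91  69  58  78  94  80  47  21  17  19  18  28  84 145 179 191 204
 224]
206 [102  91  69  59  81  93  74  43  20  17  16  15  30  86 147 182 192 194
 200]
[... 1259 characters left out ...]
 919 918 918 919 920 921 926 945 946 946 975
  972]
 [941 945 943 946 945 947 919 918 917 920 919 918 920 931 946 947 945 956
  957]
 [939 943 940 947 948 944 917 920 919 916 915 918 920 937 947 947 944 953
  954]
 [941 944 944 940 948 945 916 916 916 918 919 920 918 938 946 946 945 955
  955]
 [945 944 943 942 944 944 918 917 919 920 919 919 919 944 946 948 946 969
  974]
 [944 945 944 945 947 944 928 924 920 920 924 920 923 947 944 947 947 967
  971]
 [956 955 954 952 948 950 953 940 941 940 935 940 937 955 947 949 947 966
  970]
 [964 961 966 969 971 969 971 963 959 963 958 959 956 968 963 960 960 966
  968]
 [965 964 962 969 969 973 969 965 966 970 969 968 969 968 971 967 971 975
  970]]
```

Call:
{"fn": "move_arm", "kwargs": {"deltas": [[[0,0.45,2],[0,0,0],0.1],[[0,0,3],[0,0,0],0.1],[[0,0,2.5],[0,0,0],0.1],[[0,0,1.5],[0,0,0],0.1],[[0,0,0],[0,0,0],0.1]]}}

```text
time: 8.4
ee_pos: [0.6015, -0.0649, 0.0385]
tool_rot: [-3.133, -0.001, 1.544]
contact_force: [-1.0, -0.9, 0.4]
finger_gap: 0.047
```

Call:
{"fn": "move_arm", "kwargs": {"deltas": [[[0,0,0],[0,0,0],0.1],[[0,0,0],[0,0,0],0.1]]}}

```text
time: 8.57
ee_pos: [0.6064, -0.0662, 0.0443]
tool_rot: [3.14, 0.0, 1.543]
contact_force: [-0.4, 0.3, 0.5]
finger_gap: 0.047
```

```bash
python3 - <<'E'
from h import *
o=[]
for c in('side','top'):
    im,d=snap(c,c+'6'); s=read_state(); print(s['time'],s['ee_pos'],s['contact_force'],s['finger_gap'],s['q'])
    u,v=project(c,[.605,-.068,.05])[0].astype(int); o.append(cv2.resize(im[v-40:v+40,u-40:u+40],(400,400),interpolation=cv2.INTER_CUBIC))
cv2.imwrite('pics/c6.png',np.hstack(o)[:,:,::-1])
E
```

```text
8.6167 [ 0.60700121 -0.06649477  0.04496193] [ 0.38872411 -0.28143107  0.21568148] 0.04703985317069199 [-1.49915630e-01  3.18776295e-01  1.90552249e+00  3.46412160e-05
  9.14497233e-01 -1.22377272e-01]
8.6667 [ 0.60714928 -0.06668581  0.04521161] [ 0.56129253 -0.24007665  0.50837567] 0.047002256906648686 [-1.50192657e-01  3.18446509e-01  1.90541497e+00  4.29731078e-05
  9.14424224e-01 -1.22385114e-01]
```

View pics/c6.png

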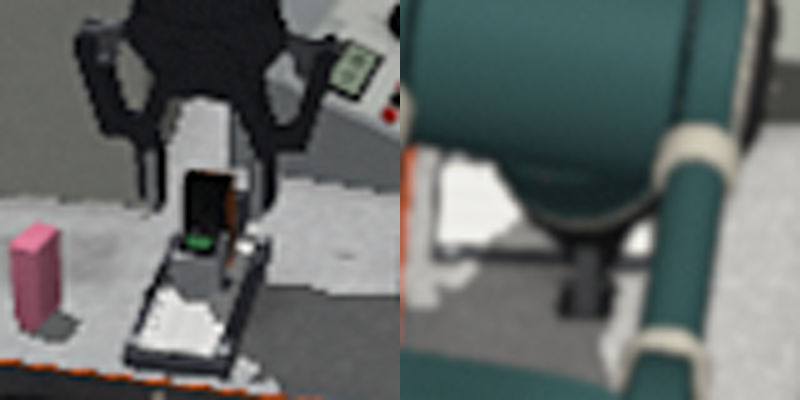

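Call:
{"fn": "move_arm", "kwargs": {"deltas": [[[-0.1,0,0.7],[0,0,0],0.1],[[0,0,0],[0,0,0],0.1],[[0,0,0],[0,0,0],0.1],[[0,0,0],[0,0,0],-0.3],[[0,0,0],[0,0,0],-0.4]], "newtons": 25}}

```text
time: 9.08
ee_pos: [0.6056, -0.068, 0.0365]
tool_rot: [3.141, 0.0, 1.542]
contact_force: [0.6, -0.7, 0.2]
finger_gap: 0.0261
```

Call:
{"fn": "move_arm", "kwargs": {"deltas": [[[0,0,0],[0,0,0],-0.6],[[0,0,0],[0,0,0],-1],[[0,0,0],[0,0,0],-1],[[0,0,0],[0,0,0],-1],[[0,0,0],[0,0,0],-1]], "newtons": 25}}

```text
time: 9.5
ee_pos: [0.6056, -0.068, 0.0365]
tool_rot: [3.141, 0.0, 1.542]
contact_force: [0.3, -0.6, 2.1]
finger_gap: 0.0257
```

Call:
{"fn": "move_arm", "kwargs": {"deltas": [[[0,0,-0.5],[0,0,0],-1],[[0,0,-1],[0,0,0],-1],[[0,0,-2],[0,0,0],-1],[[0,0,-3],[0,0,0],-1],[[0,0,-2],[0,0,0],-1]], "newtons": 40}}

```text
time: 9.92
ee_pos: [0.6061, -0.0679, 0.1239]
tool_rot: [3.14, 0.0, 1.542]
contact_force: [-0.6, -0.5, 0.2]
finger_gap: 0.0251
```

Call:
{"fn": "move_arm", "kwargs": {"deltas": [[[1.1,-3.33,0],[0,0,0],-1],[[1.1,-3.33,0],[0,0,0],-1],[[1.1,-3.33,0],[0,0,0],-1],[[1.1,-3.33,0],[0,0,0],-1],[[1.1,-3.33,0],[0,0,0],-1]]}}

```text
time: 10.33
ee_pos: [0.4392, -0.0077, 0.1218]
tool_rot: [3.141, -0.0, 1.542]
contact_force: [-1.2, 0.2, 0.0]
finger_gap: 0.0254
```

Call:
{"fn": "move_arm", "kwargs": {"deltas": [[[0,0,0],[0,0,-5.2],-1],[[0,0,0],[0,0,-5.2],-1],[[0,0,0],[0,0,-5.2],-1],[[0,0,0],[0,0,-5.2],-1],[[0,0,0],[0,0,0],-1]]}}

```text
time: 10.75
ee_pos: [0.4407, -0.0081, 0.1222]
tool_rot: [3.14, 0.0, 1.908]
contact_force: [1.0, 0.8, -0.2]
finger_gap: 0.0253
```

Call:
{"fn": "move_arm", "kwargs": {"deltas": [[[0,0,0],[0,0,0],-1],[[0,0,0],[0,0,0],-1],[[0,0,0],[0,0,0],-1]]}}

```text
time: 11.0
ee_pos: [0.4407, -0.0082, 0.1215]
tool_rot: [3.141, 0.0, 1.904]
contact_force: [0.4, 0.2, -0.5]
finger_gap: 0.0257
```

```bash
python3 - <<'E'
from h import *
o=[]
for c in('side','top'):
    im,d=snap(c,c+'7'); s=read_state(); print(s['time'],s['ee_pos'],s['tool_rot'],s['contact_force'],s['finger_gap'],s['q'])
    print(c,'pin',[(round(x['conf'],2),np.round(x['xyz'],4).tolist()) for x in pinpoint('battery_center',c)+pinpoint('battery_foot',c)+pinpoint('window',c)])
    u,v=project(c,[.441,-.008,.08])[0].astype(int); o.append(cv2.resize(im[v-40:v+40,u-40:u+40],(400,400),interpolation=cv2.INTER_CUBIC))
cv2.imwrite('pics/c7.png',np.hstack(o)[:,:,::-1])
E
```

```text
11.05 [ 0.4406655  -0.00819757  0.12138439] [ 3.14155531e+00 -2.23752806e-05  1.90414408e+00] [-0.06428278 -0.3384619   0.01163982] 0.025130395970687808 [-7.51542718e-02 -8.72325507e-02  2.19898647e+00  4.12581911e-05
  1.02981336e+00 -4.08523266e-01]
side pin [(0.47, [0.4445, -0.0103, 0.1268]), (0.59, [0.6888, -0.0156, -0.0024]), (0.53, [0.4412, -0.0073, 0.1009]), (0.92, [0.4405, -0.0049, 0.0407])]
11.25 [ 0.44059035 -0.00820503  0.12120998] [-3.14138834e+00 -7.82635407e-05  1.90495592e+00] [ 0.49966975 -0.60918165 -0.39815568] 0.02543807317600109 [-7.51485335e-02 -8.69924624e-02  2.19912838e+00 -1.10963589e-05
  1.02967531e+00 -4.09302421e-01]
top pin [(0.67, [0.6902, -0.0169, 0.0284]), (0.45, [0.7732, -0.088, 0.0095]), (0.53, [0.6887, -0.0225, -0.0028])]
```

View pics/c7.png

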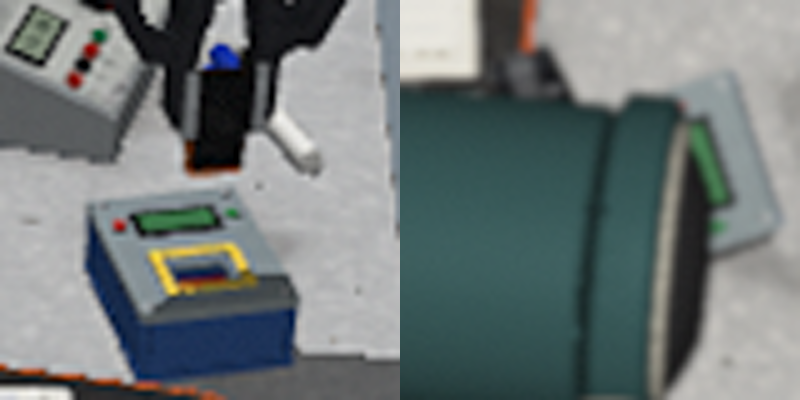

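```bash
cat > ov.py <<'E'
from h import *
def box(cx,cy,yaw,w,t,zs):
    c,s=np.cos(yaw),np.sin(yaw); P=[]
    for z in zs:
        for a,b in((-1,-1),(1,-1),(1,1),(-1,1)):
            x,y=a*w/2,b*t/2; P.append([cx+c*x-s*y,cy+s*x+c*y,z])
    return np.array(P)
def overlay(fn,c,polys,ctr,half,out):
    im=np.load(f'/tmp/{fn}.npz')['im']; k=600//(2*half)
    u0,v0=project(c,ctr)[0].astype(int)-half
    a=cv2.resize(im[v0:v0+2*half,u0:u0+2*half],None,fx=k,fy=k,interpolation=cv2.INTER_CUBIC)[:,:,::-1].copy()
    for P,col in polys:
        q=((project(c,P)-[u0,v0]+.5)*k-.5).round().astype(int)
        for i in range(0,len(q),4): cv2.polylines(a,[q[i:i+4].reshape(-1,1,2)],True,col,1)
    cv2.imwrite('pics/'+out+'.png',a)
E
python3 - <<'E'
from ov import *
y=np.radians(19.2)
b=box(.4406,-.0082,y,.026,.017,[.0988,.0988+.052])
f=box(.4392,-.0103,y,.045,.036,[.042])
overlay('side7','side',[(b,(0,255,0)),(f,(255,0,255))],[.441,-.008,.08],30,'ov7')
E
```

```text
(no output)
```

View pics/ov7.png

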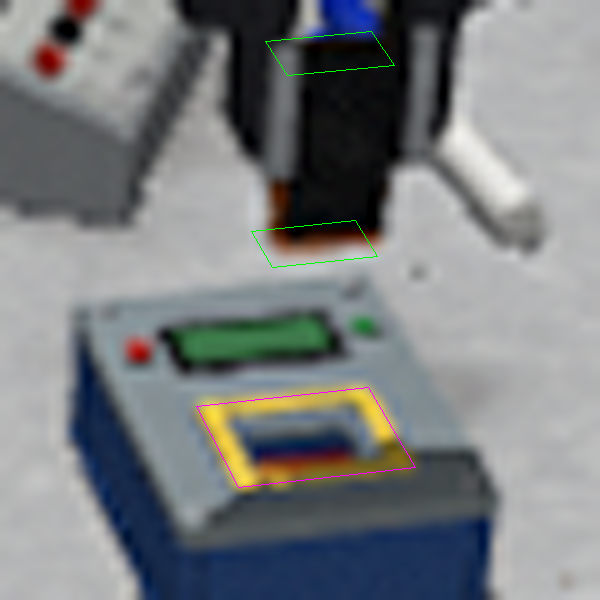

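```bash
python3 - <<'E'
from ov import *
import ov
y=np.radians(19.2)
for fn in('side7','side5','side0'):
    z=np.load(f'/tmp/{fn}.npz'); im=(255*(z['im']/255.)**0.4).astype(np.uint8); np.savez(f'/tmp/{fn}g.npz',im=im)
b=box(.4406,-.0082,y,.026,.017,[.0988,.0988+.052])
f=box(.4392,-.0103,y,.045,.036,[.042])
overlay('side7g','side',[(b,(0,255,0))],[.441,-.008,.11],20,'ov7a')
g=box(.6056,-.068,np.radians(-1.7),.026,.017,[.014,.066])
overlay('side5g','side',[(g,(0,255,0))],[.605,-.068,.04],20,'ov7b')
a=cv2.imread('pics/ov7a.png');c=cv2.imread('pics/ov7b.png'); x=np.hstack([a,c]); cv2.imwrite('pics/ov7ab.png',cv2.resize(x,(800,400)))
E
```

```text
(no output)
```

View pics/ov7ab.png

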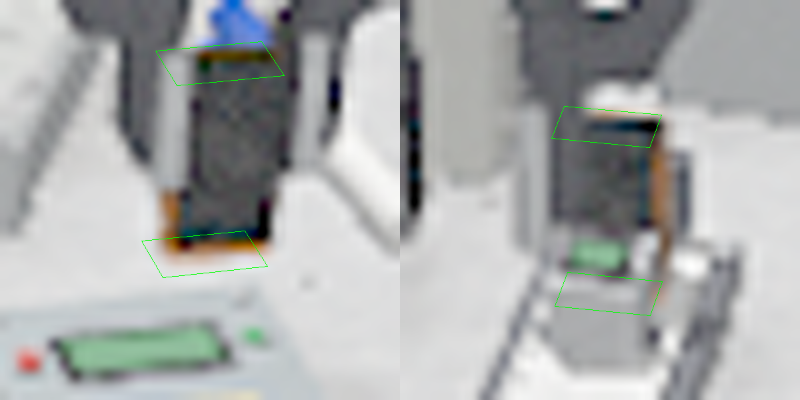

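```bash
python3 - <<'E'
from ov import *
vv,uu=np.mgrid[0:400,0:640]
z=np.load('/tmp/side7.npz'); im,d=z['im'],z['d']; P=toworld('side',d.ravel(),np.c_[uu.ravel(),vv.ravel()]).reshape(400,640,3)
u,v=project('side',[.441,-.008,.11])[0].astype(int); print(u,v)
u0,v0=u-20,v-20
for r in range(v0+3,v0+28): print(r,[tuple((P[r,c]*1000).round().astype(int)) if d[r,c]>0 else 0 for c in range(u0+16,u0+30,2)])
s=P[v0+8:v0+23,u0+20:u0+26].reshape(-1,3); s=s[abs(s[:,1]-np.median(s[:,1]))<.02]
c=s.mean(0); w=np.linalg.svd(s-c)[2][2]; print('ctr',c,'normal',w*np.sign(w[1]))
E
```

```text
382 203
186 [(np.int64(454), np.int64(8), np.int64(166)), (np.int64(449), np.int64(8), np.int64(166)), (np.int64(442), np.int64(-298), np.int64(5)), (np.int64(436), np.int64(-290), np.int64(10)), (np.int64(430), np.int64(-285), np.int64(12)), (np.int64(430), np.int64(-24), np.int64(151)), (np.int64(426), np.int64(-11), np.int64(158))]
187 [(np.int64(454), np.int64(12), np.int64(165)), (np.int64(448), np.int64(-301), np.int64(-1)), (np.int64(442), np.int64(-294), np.int64(3)), (np.int64(436), np.int64(-283), np.int64(9)), (np.int64(430), np.int64(-279), np.int64(12)), (np.int64(430), np.int64(-24), np.int64(148)), (np.int64(426), np.int64(-11), np.int64(155))]
188 [(np.int64(453), np.int64(10), np.int64(162)), (np.int64(449), np.int64(2), np.int64(158)), (np.int64(444), np.int64(-13), np.int64(150)), (np.int64(439), np.int64(-14), np.int64(150)), (np.int64(435), np.int64(-13), np.int64(151)), (np.int64(430), np.int64(-14), np.int64(151)), (np.int64(426), np.int64(-11), np.int64(153))]
189 [(np.int64(453), np.int64(8), np.int64(158)), (np.int64(449), np.int64(4), np.int64(156)), (np.in
[... 6391 characters left out ...]
), (np.int64(445), np.int64(-1), np.int64(99)), (np.int64(438), np.int64(-169), np.int64(-1)), (np.int64(432), np.int64(-169), np.int64(-1)), (np.int64(427), np.int64(-168), np.int64(1)), (np.int64(421), np.int64(-173), np.int64(-2)), (np.int64(415), np.int64(-173), np.int64(-2))]
210 [(np.int64(449), np.int64(-164), np.int64(-2)), (np.int64(443), np.int64(-162), np.int64(-1)), (np.int64(438), np.int64(-166), np.int64(-3)), (np.int64(432), np.int64(-166), np.int64(-2)), (np.int64(427), np.int64(-164), np.int64(0)), (np.int64(421), np.int64(-165), np.int64(-1)), (np.int64(415), np.int64(-164), np.int64(1))]
ctr [ 0.4365237  -0.00128753  0.13016158] normal [-0.43146861  0.90212028  0.00372043]
```

```bash
python3 - <<'E'
from ov import *
z=np.load('/tmp/side7.npz'); im,d=z['im'],z['d']
uv=np.array([[386,200],[386,207],[380,222.]]); dd=[d[200,386],d[207,386],d[222,380]]
X=toworld('side',dd,uv); print(X,project('side',X)-uv)
print(project('side',box(.4406,-.0082,np.radians(19.2),.026,.017,[.0988])))
for r in range(198,213): print(r,[tuple(im[r,c].tolist()) for c in (380,382,384,386,388)])
for r in (200,204,206): print(r,[(c,tuple(im[r,c].tolist())) for c in range(375,396)])
E
```

```text
[[ 0.43267727 -0.00441269  0.12349368]
 [ 0.43129427 -0.00394444  0.10462547]
 [ 0.44229252 -0.03084444  0.04356237]] [[ 0.00000000e+00 -2.84217094e-14]
 [ 0.00000000e+00  0.00000000e+00]
 [ 0.00000000e+00  0.00000000e+00]]
[[386.0221808  205.56756319]
 [375.69255442 206.61896031]
 [377.78640864 210.24593176]
 [388.25947882 209.1627569 ]]
198 [(60, 61, 63), (15, 17, 17), (20, 20, 20), (20, 20, 22), (14, 13, 17)]
199 [(57, 59, 60), (16, 17, 17), (17, 19, 19), (24, 23, 23), (16, 16, 15)]
200 [(45, 46, 47), (13, 14, 14), (14, 11, 13), (16, 16, 17), (8, 11, 11)]
201 [(35, 35, 38), (7, 7, 9), (12, 14, 13), (13, 11, 13), (14, 14, 14)]
202 [(3, 2, 4), (11, 13, 14), (13, 11, 12), (13, 14, 13), (9, 9, 11)]
203 [(8, 13, 16), (18, 19, 19), (15, 15, 16), (14, 12, 13), (2, 0, 1)]
204 [(7, 12, 15), (15, 14, 15), (14, 15, 15), (13, 14, 16), (0, 0, 0)]
205 [(8, 11, 15), (5, 9, 10), (10, 13, 15), (5, 7, 9), (0, 0, 0)]
206 [(0, 6, 10), (0, 1, 3), (3, 9, 13), (0, 4, 7), (0, 0, 0)]
207 [(6, 0, 0), (47, 18, 5), (51, 16, 2), (69, 21, 0), (84, 44, 24)]
208 [(100, 70, 52), (119, 75, 51), (127, 96, 83), (155
[... 1069 characters left out ...]
15)), (385, (12, 12, 14)), (386, (13, 14, 16)), (387, (9, 9, 10)), (388, (0, 0, 0)), (389, (87, 88, 89)), (390, (165, 166, 168)), (391, (187, 187, 189)), (392, (178, 180, 181)), (393, (180, 181, 183)), (394, (182, 183, 184)), (395, (185, 187, 186))]
206 [(375, (183, 185, 185)), (376, (189, 192, 194)), (377, (157, 149, 146)), (378, (81, 41, 17)), (379, (30, 10, 1)), (380, (0, 6, 10)), (381, (0, 8, 9)), (382, (0, 1, 3)), (383, (3, 8, 12)), (384, (3, 9, 13)), (385, (0, 6, 8)), (386, (0, 4, 7)), (387, (0, 0, 2)), (388, (0, 0, 0)), (389, (106, 106, 108)), (390, (171, 172, 173)), (391, (187, 186, 187)), (392, (183, 183, 184)), (393, (179, 180, 180)), (394, (180, 180, 181)), (395, (182, 182, 182))]
```

Call:
{"fn": "move_arm", "kwargs": {"deltas": [[[0,0.05,2],[0,0,0],-1],[[0,0,2],[0,0,0],-1],[[0,0,1],[0,0,0],-1],[[0,0,0],[0,0,0],-1],[[0,0,0],[0,0,0],-1]]}}

```text
time: 11.82
ee_pos: [0.4404, -0.008, 0.0708]
tool_rot: [-3.14, -0.001, 1.905]
contact_force: [-0.3, 0.1, 0.0]
finger_gap: 0.0251
```

Call:
{"fn": "move_arm", "kwargs": {"deltas": [[[0,0,0],[0,0,0],-1],[[0,0,0],[0,0,0],-1]]}}

```text
time: 11.98
ee_pos: [0.4422, -0.0081, 0.0724]
tool_rot: [3.14, 0.001, 1.905]
contact_force: [0.1, -0.2, 0.1]
finger_gap: 0.0255
```

```bash
python3 - <<'E'
from ov import *
im,d=snap('side','side8'); s=read_state(); t=s['ee_pos']; print(s['time'],t,s['tool_rot'],s['contact_force'],s['finger_gap'])
y=np.radians(19.2)
b=box(t[0],t[1],y,.026,.017,[t[2]-.0225,t[2]-.0225+.052])
f=box(.4392,-.0103,y,.045,.036,[.042]); w=box(.4392,-.0103,y,.028,.019,[.042])
overlay('side8','side',[(b,(0,255,0)),(f,(255,0,255)),(w,(255,255,0))],[.441,-.008,.06],25,'ov8')
E
```

```text
12.0333 [ 0.44220685 -0.00811466  0.07245183] [3.13952946e+00 8.98594207e-04 1.90536650e+00] [-0.40185431 -0.4446352   1.18619963] 0.025220678245127214
```

View pics/ov8.png

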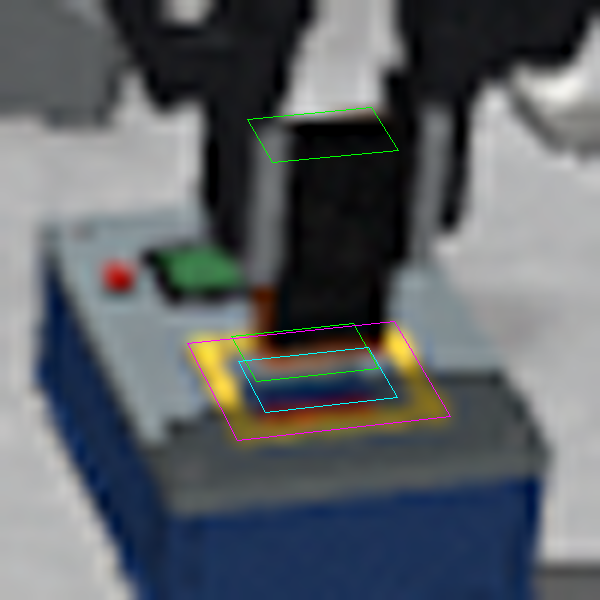

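Call:
{"fn": "move_arm", "kwargs": {"deltas": [[[0,-0.05,0.2],[0,0,0],-1],[[0,0,0.2],[0,0,0],-1],[[0,0,0.2],[0,0,0],-1],[[0,0,0],[0,0,0],-1],[[0,0,0],[0,0,0],-1]]}}

```text
time: 12.45
ee_pos: [0.4404, -0.0082, 0.0651]
tool_rot: [-3.141, -0.0, 1.905]
contact_force: [0.0, -0.5, -0.3]
finger_gap: 0.0252
```

Call:
{"fn": "move_arm", "kwargs": {"deltas": [[[0,0,0.2],[0,0,0],-1],[[0,0,0.2],[0,0,0],-1],[[0,0,0],[0,0,0],-1],[[0,0,0],[0,0,0],-1]]}}

```text
time: 12.78
ee_pos: [0.4404, -0.0082, 0.061]
tool_rot: [-3.141, -0.0, 1.905]
contact_force: [1.2, 0.3, -0.6]
finger_gap: 0.0257
```

```bash
python3 - <<'E'
from ov import *
im,d=snap('side','side9'); s=read_state(); t=s['ee_pos']; print(s['time'],t,s['tool_rot'],s['contact_force'],s['wrist_torque'],s['finger_gap'])
y=np.radians(19.2)
b=box(t[0],t[1],y,.026,.017,[t[2]-.0225,t[2]-.0225+.052])
w=box(.4392,-.0103,y,.028,.019,[.042])
overlay('side9','side',[(b,(0,255,0)),(w,(255,255,0))],[.441,-.008,.06],25,'ov9')
E
```

```text
12.8333 [ 0.4405333  -0.00817606  0.0611541 ] [-3.14134566e+00 -1.27674280e-04  1.90536458e+00] [ 0.99767156 -0.9809272  -1.41063591] [-0.02761906 -0.02794544  0.00993425] 0.025229221595598414
```

View pics/ov9.png

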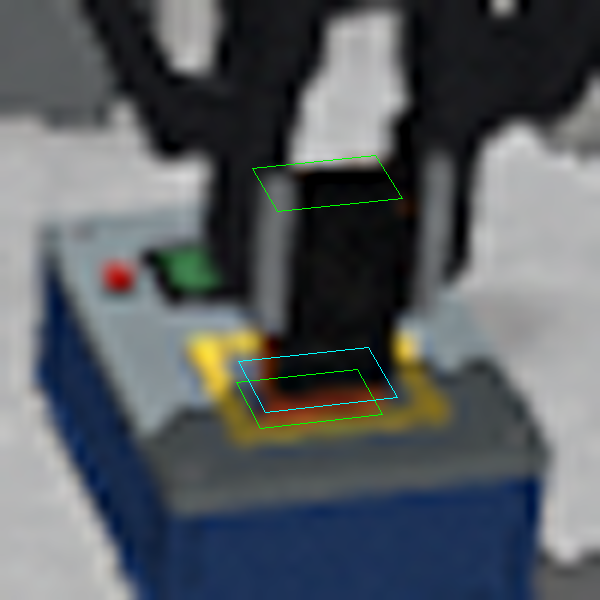

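Call:
{"fn": "move_arm", "kwargs": {"deltas": [[[0,0,0.15],[0,0,0],-1],[[0,0,0.15],[0,0,0],-1],[[0,0,0],[0,0,0],-1],[[0,0,0],[0,0,0],-1]]}}

```text
time: 13.17
ee_pos: [0.4409, -0.0082, 0.0583]
tool_rot: [3.141, 0.0, 1.905]
contact_force: [0.9, 0.3, -0.3]
finger_gap: 0.0253
```

Call:
{"fn": "move_arm", "kwargs": {"deltas": [[[0,0,0.1],[0,0,0],-1],[[0,0,0.1],[0,0,0],-1],[[0,0,0],[0,0,0],-1],[[0,0,0],[0,0,0],-1]]}}

```text
time: 13.5
ee_pos: [0.4409, -0.0082, 0.0563]
tool_rot: [3.141, 0.0, 1.905]
contact_force: [0.5, 0.9, -1.9]
finger_gap: 0.0253
```

```bash
cat > fz.py <<'E'
from ov import *
def go(tag):
    F=[];T=[]
    for i in range(3):
        im,d=snap('side','side'+tag); s=read_state(); F.append(s['contact_force']); T.append(s['wrist_torque'])
    t=s['ee_pos']; print(s['time'],t,s['tool_rot'],np.mean(F,0).round(2),np.mean(T,0).round(3),s['finger_gap'])
    y=np.radians(19.2)
    b=box(t[0],t[1],y,.026,.017,[t[2]-.0225,t[2]-.0225+.052]); w=box(.4392,-.0103,y,.028,.019,[.042])
    overlay('side'+tag,'side',[(b,(0,255,0)),(w,(255,255,0))],[.441,-.008,.06],25,'ov'+tag)
E
python3 -c "
from fz import *; go('10')"
```

```text
13.65 [ 0.44085519 -0.00817976  0.05631593] [3.14111401e+00 1.51569082e-04 1.90534532e+00] [ 1.7   0.56 -1.62] [ 0.037 -0.29  -0.011] 0.025580511464093552
```

View pics/ov10.png

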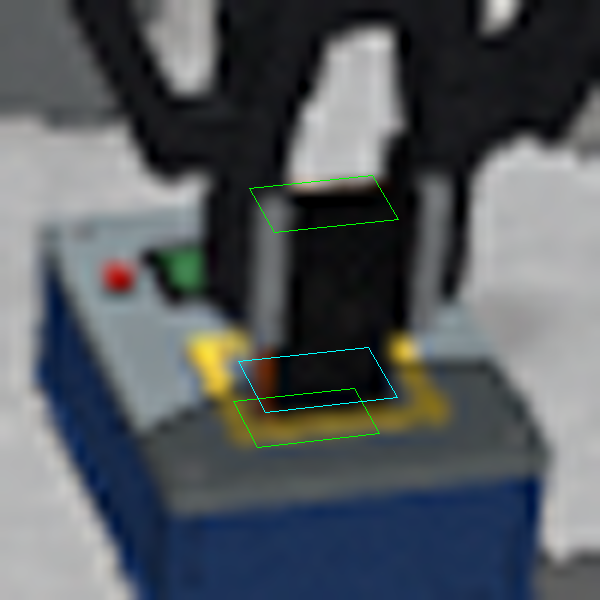

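Call:
{"fn": "move_arm", "kwargs": {"deltas": [[[0,0.1,0],[0,0,0],-1],[[0,0,0],[0,0,0],-1],[[0,0,0],[0,0,0],-1]]}}

```text
time: 13.9
ee_pos: [0.4412, -0.0079, 0.0561]
tool_rot: [-3.141, -0.0, 1.905]
contact_force: [-0.7, 0.1, -1.6]
finger_gap: 0.0253
```

```bash
python3 -c "
from fz import *; go('11')"
```

```text
14.05 [ 0.44130037 -0.00787166  0.05618034] [-3.14112760e+00 -1.76299582e-04  1.90535483e+00] [ 0.1   0.02 -0.28] [-0.013  0.013 -0.014] 0.02554032396876378
```

Call:
{"fn": "move_arm", "kwargs": {"deltas": [[[0,0,0.1],[0,0,0],-1],[[0,0,0.1],[0,0,0],-1],[[0,0,0],[0,0,0],-1],[[0,0,0],[0,0,0],-1]]}}

```text
time: 14.38
ee_pos: [0.4414, -0.0079, 0.0541]
tool_rot: [-3.141, -0.0, 1.905]
contact_force: [-0.5, 0.0, -1.0]
finger_gap: 0.0253
```

```bash
python3 -c "
from fz import *; go('12')"
```

```text
14.5333 [ 0.44155464 -0.00787669  0.05427118] [-3.14155986e+00 -6.97534406e-06  1.90535289e+00] [ 0.56  0.45 -0.29] [ 0.029  0.002 -0.014] 0.025182447619563175
```

Call:
{"fn": "move_arm", "kwargs": {"deltas": [[[0,0.04,0.1],[0,0,0],-1],[[0,0,0.1],[0,0,0],-1],[[0,0,0.1],[0,0,0],-1],[[0,0,0],[0,0,0],-1],[[0,0,0],[0,0,0],-1]]}}

```text
time: 14.95
ee_pos: [0.4418, -0.0077, 0.0511]
tool_rot: [-3.141, -0.0, 1.905]
contact_force: [0.1, 0.2, -1.1]
finger_gap: 0.0253
```

```bash
python3 -c "
from fz import *; go('13')"
```

```text
15.1 [ 0.44193662 -0.00771793  0.0512722 ] [-3.14155493e+00 -1.01275194e-05  1.90544017e+00] [ 0.23  0.16 -0.04] [-0.009  0.002  0.018] 0.02523758007474606
```

Call:
{"fn": "move_arm", "kwargs": {"deltas": [[[0,0,0.1],[0,0,0],-1],[[0,0,0.1],[0,0,0],-1],[[0,0,0],[0,0,0],-1],[[0,0,0],[0,0,0],-1]]}}

```text
time: 15.43
ee_pos: [0.4422, -0.0078, 0.0495]
tool_rot: [3.141, 0.0, 1.905]
contact_force: [-0.3, -0.1, 3.0]
finger_gap: 0.025
```

```bash
python3 -c "
from fz import *; go('14')"
```

```text
15.5833 [ 0.44218453 -0.00774531  0.04951839] [3.14117495e+00 1.75720947e-04 1.90537977e+00] [-0.02  0.68  2.87] [-0.011  0.103  0.003] 0.025402399080332073
```

Call:
{"fn": "move_arm", "kwargs": {"deltas": [[[0,0,0.1],[0,0,0],-1],[[0,0,0.1],[0,0,0],-1],[[0,0,0.1],[0,0,0],-1],[[0,0,0.1],[0,0,0],-1],[[0,0,0],[0,0,0],-1]]}}

```text
time: 16.0
ee_pos: [0.4422, -0.0078, 0.0453]
tool_rot: [3.141, 0.0, 1.905]
contact_force: [0.4, -0.1, 3.9]
finger_gap: 0.0251
```

Call:
{"fn": "move_arm", "kwargs": {"deltas": [[[0,0,0],[0,0,0],-1],[[0,0,0],[0,0,0],-1],[[0,0,0],[0,0,0],-1],[[0,0,0],[0,0,0],-1]]}}

```text
time: 16.33
ee_pos: [0.4422, -0.0078, 0.0454]
tool_rot: [3.141, 0.0, 1.905]
contact_force: [0.7, 0.1, 3.1]
finger_gap: 0.0253
```

```bash
python3 -c "
from fz import *; go('15')"
```

```text
16.4833 [ 0.44219465 -0.00775838  0.045415  ] [3.14109741e+00 2.04902290e-04 1.90537584e+00] [ 0.61 -0.1   3.5 ] [-0.031 -0.041  0.008] 0.025229381911095326
```

View pics/ov15.png

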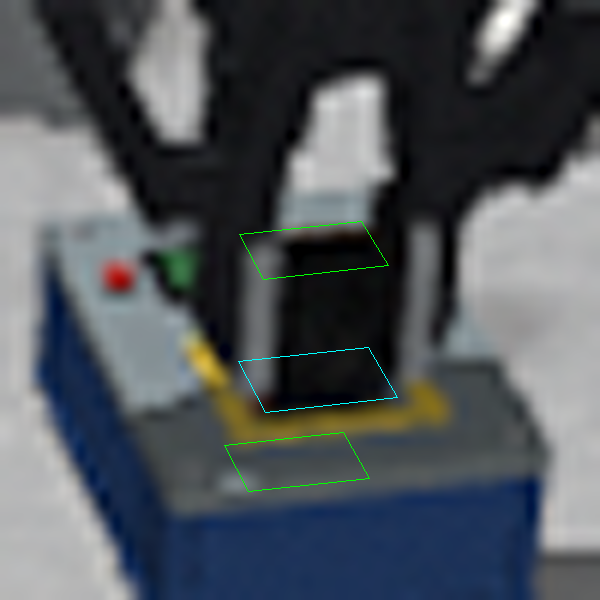

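```bash
python3 - <<'E'
from ov import *
vv,uu=np.mgrid[0:400,0:640]
def meas(fn,tz):
    z=np.load(f'/tmp/{fn}.npz'); im,d=z['im'],z['d']; P=toworld('side',d.ravel(),np.c_[uu.ravel(),vv.ravel()]).reshape(400,640,3)
    # columns around battery, find top edge row & z of top rows
    u=int(round(project('side',[.438,-.008,tz+.03])[0][0])); out=[]
    for c in range(u-1,u+5):
        col=P[:,c]; ok=(abs(col[:,1]+.006)<.016)&(d[:,c]>0)&(col[:,2]<tz+.05)&(col[:,2]>.045); r=np.where(ok)[0]
        zz=col[r,2]; out.append(np.sort(zz)[-4:].mean())
    lo=(abs(P[...,1]+.035)<.03)&(abs(P[...,0]-.45)<.05)&(abs(P[...,2]-.042)<.006)&(d>0)
    print(fn,'TCP z',tz,'top z',np.round(np.median(out),4),'top-tcp',np.round(np.median(out)-tz,4),'cover',np.median(P[lo][:,2]).round(4))
meas('side7',.1213);meas('side8',.0724);meas('side9',.0611);meas('side10',.0563);meas('side13',.0512);meas('side14',.0495);meas('side15',.0454)
F=[]
for i in range(10):
    camera('side'); s=read_state(); F.append(s['contact_force'])
print(s['time'],s['ee_pos'],np.mean(F,0),np.std(F,0))
E
```

```text
side7 TCP z 0.1213 top z 0.1495 top-tcp 0.0282 cover 0.0415
side8 TCP z 0.0724 top z 0.1007 top-tcp 0.0283 cover 0.0412
side9 TCP z 0.0611 top z 0.0896 top-tcp 0.0285 cover 0.0412
side10 TCP z 0.0563 top z 0.0853 top-tcp 0.029 cover 0.0414
side13 TCP z 0.0512 top z 0.0802 top-tcp 0.029 cover 0.0413
side14 TCP z 0.0495 top z 0.0782 top-tcp 0.0287 cover 0.0412
side15 TCP z 0.0454 top z 0.0738 top-tcp 0.0284 cover 0.0414
16.9833 [ 0.44219056 -0.00777344  0.04539069] [0.99378182 0.35099133 3.90141634] [0.47987586 0.38130019 0.6922338 ]
```

```bash
python3 - <<'E'
from h import *
snap('top','top16')
for l in('tape_center','marker','hex_keys','pressure_sensor','screw_tin'): print(l,[(round(x['conf'],2),np.round(x['xyz'],3).tolist()) for x in pinpoint(l,'top')][:2])
s=read_state(); print(s['time'],s['ee_pos'],s['contact_force'],s['finger_gap'],np.abs(s['joint_velocities']).max())
print(sign_off())
E
```

```text
tape_center [(0.95, [0.771, -0.089, 0.009]), (0.55, [0.794, 0.18, -0.004])]
marker [(0.85, [0.408, -0.244, -0.003])]
hex_keys [(0.67, [0.611, -0.046, 0.028]), (0.6, [0.501, -0.398, 0.001])]
pressure_sensor [(0.81, [0.787, 0.013, -0.004])]
screw_tin [(0.76, [0.796, 0.181, -0.002])]
17.2833 [ 0.44215484 -0.00777099  0.04538021] [ 1.8471997  -0.27654867  3.22792629] 0.02537607854628427 0.0009996400964061422
the job is handed in; nothing more can be done
None
```

The swelling check and the tester placement are both done. I handed the job in at 17.3 s, still gripping the battery and holding it pressed in the window.

- **Swelling check:** I pushed the gauge jaw shut with closed fingertips. The wrist force reached about 4.7 N, and the depth image showed the anvil had given way by about 2.4 mm. I held it there for roughly 0.5 s before backing off.
- **Lift and insertion:** I gripped the battery across its 26 mm width at 40 N, lifted it out and lowered it through the window. It touched the window edge lightly on the way down (about 1.7 N sideways), and a 1 mm nudge freed it.
- **Pressing:** Contact with the plate showed at about 3 N. I pressed about 4 mm further down from there.
- **Last checks:** The arm was still, and the upward force was 3.2–3.9 N. Depth images showed the battery had not slipped in the grip. They put its underside about 19 mm below the cover top, which is 4–5 mm of the plate's 8 mm travel. The tape, marker, hex keys, pressure sensor and screw tin were found within about 2 to 3 mm of their starting places, which is within the measuring error.

Some checks did not agree:
- **Cameras:** The two cameras differed by 3–5 mm along x, so I used estimates relative to the arm and corrected by force.
- **Side camera overlay:** It drew the battery about 1.5 pixels off where the arm said it was, although the depth readings matched.
- **Final force:** The averages of 3.5–3.9 N were slightly under the roughly 4.2 N expected, within sensor noise of about 0.7 N.
- **Hex keys:** In the last picture the detector's top hit for the hex keys was actually the gauge. Its second hit was the right one.

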